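Sanitise the bar tools under the swing lamp

ROBOT

A 6-joint arm with a two-finger parallel gripper is mounted at the origin on the work surface. World frame = base frame: x ahead of the robot, y to its left, z up, the work surface at z = 0. Lengths are in mm, angles in rad, forces in N, time in s.
With the tool pointing down it reaches from about 350 to 775 mm from the base axis. Payload 7.3 kg.
Tool frame: the origin (TCP) lies on the centre line of the jaws, within the pads' length; the fingertips stand 17 mm ahead of it and the grasp point (between the pads) lies 2 mm behind it; z points along the fingers, y is the line along which they close (so a half turn about z gives the same grasp; the last joint's range is limited). The gripper opens to 92 mm and grips with 3 to 60 N. Pads are 19 mm wide; open, the fingers measure 130 mm over their backs; the gripper's body (75 mm by 190 mm) begins 47 mm behind the grasp point.
Start: joints at [0.998, 0.342, 1.524, -0, 1.275, -0.146], TCP at [217.316, 477.93, 243.741] pointing down, gripper open.
Joint ranges: [-2.53, 2.53], [-0.77, 2.02], [0.04, 2.7], [-1, 4.14], [0.28, 2.66], [-3.11, 3.11]. Speed limits (rad/s): [2.57, 2.57, 3.14, 3.14, 3.14, 3.14].

INTERFACE

Orientations are given as [roll, pitch, yaw] about the fixed x, y, z axes, in that order (R = Rz(yaw) Ry(pitch) Rx(roll)).
In Python, from plant import bot gives the robot as it stands. The module is installed in compiled form; this text tells all that it offers.
- The arm moves only by the shell command python3 -m pendant 'ROWS'. ROWS is JSON, a list of rows, each a list of 3 entries, a list of its own where there are three numbers: the shift along the world's x, y, z as a fraction of full scale, then the turn, a rotation vector about the world's x, y, z as a fraction of full scale, then the opening, from -1 (shut) to 1 (fully open), so that 0 is half open. In form: [[[tx, ty, tz], [rx, ry, rz], claw], ...]. A call has exactly 10 rows; each row shifts and turns the commanded pose from where the row before left it; what a row does not reach is not made up. Full scale, the value 1, is 30 mm for a shift and 0.12 rad for a turn. A row lasts 1/12 s, in which the tool goes at most 41.7 mm and 7.16 degrees, less where a joint would pass 70% of its speed; a pose out of reach is approached as far as the arm can. A call with a number of a shift or a turn outside -1 to 1 is refused whole. A call with a gripper value outside its range is refused whole. The fingers move at their own pace and stop on an object; the grip force is fixed at half the most. Time passes only in rows, so rows that do not move let the fingers close, or fill a call up. It gives the time, the measured TCP pose, the force, the opening and the grip force at its end, in the units of the state.
- bot.get_obs(): the state, without advancing time (a new reading comes with each control period).
- bot.capture(name): name is "scene" or "top" or "wrist"; returns the picture (420x560x3 uint8, blue, green, red); there is no depth.
- bot.camera_params(name): a dict with "fovy" (degrees; the focal length in pixels is half the picture's height over the tangent of half this angle, whatever the lens; pixels are square), "cx", "cy" (the principal point, pixels), "camera_from_world" (4x4, takes a point from world to camera coordinates). Camera axes: x right, y down, z forward; pixel columns grow to the right and rows downward; lengths in mm; the calibration is good to about 2 mm. A picture is of the moment at which its call begins: read the wrist's pose just before it. camera_params takes no time and is no camera call; for the wrist camera it gives the pose at the moment of the call.
- bot.close_job(): hands the job in; it is judged then, once.
The state is a dict: "time": time; "joint_positions": joint angles; "dq": joint speeds; "tau": joint torques, N m; "tool_pos": TCP position; "tcp_rot": TCP orientation; "contact_force": force on the tool from outside, world axes, zero at the start; "moment": the same for the moment, N m; "grip_width": finger opening in mm; "finger_force": force on a finger pad.
Only numpy, scipy, OpenCV 4.12 (cv2) and the standard library are available. Lean on these libraries where they do the work, as an engineer would, in place of code of your own. Each camera call takes 0.05 s, during which the arm holds its last target. There are 200 camera calls.

TASK

Sanitise the washed bar tools on the worktop: first swing the lamp to the left, well clear of the sanitising station, then stand every muddler in a well of its own, foot down and fully bottomed out, and stand every steel dosing cup upright on the ribbed tray. Then swing the lamp back over them, fully home, and only then start the timer: pull its sprung slide out until the pointer is level with the little metal clip, hold it there for two seconds, and let it return home. Leave everything else where it stands.

Things in the scene. Friction and masses are not known exactly. Their poses are not given: they have to be found in the camera images.
- station: Sanitising station, white plastic, fixed to the worktop. Origin at worktop level under the centre of the lamp panel when that is home; x points away from the robot, y left, z up at yaw 0. In its own frame: the ribbed tray (front part, nearer the robot) spans x -124 to +12 mm, y -100 to +100 mm, top at z = 6 mm; behind it the well block spans x 12 to 88 mm, y -90 to +90 mm, top at z = 60 mm. At the far left corner stands a 28 mm post with the lamp's hinge.
- well0 (a point): Well 0 of the block (right one seen from the robot): centre of its floor, 46 mm below the block's top. Round blind hole, 40 mm across, chamfered mouth.
- well1 (a point): Well 1 of the block (middle one seen from the robot): centre of its floor, 46 mm below the block's top. Round blind hole, 40 mm across, chamfered mouth.
- well2 (a point): Well 2 of the block (left one seen from the robot): centre of its floor, 46 mm below the block's top. Round blind hole, 40 mm across, chamfered mouth.
- tray (a point): Middle of the ribbed tray's usable area, on its top surface. There is room for two cups side by side, 38 mm to either side along the station's y.
- lamp (a joint): Hinge of the lamp arm (rad): 0 = home, panel over the station (against a stop); it grows clockwise seen from above as the panel swings to the left, off the station, up to 1.7. The panel is well clear above 1.0. Light friction (about 0.2 N m): it stays where it is left. Panel 180 x 190 mm, underside 200 mm and top 222 mm above the worktop.
- lamp_handle (a point): Grip point on the lamp's handle: upright black cylinder 18 mm across standing on the middle of the panel's top, from 222 to 280 mm above the worktop; this point is 252 mm up. Swings at 191 mm radius about the hinge.
- lamp_hinge (a point): Point on the vertical hinge axis of the lamp, fixed on the station.
- timer: Pull timer, low grey plastic, fixed to the worktop, 215 x 90 mm. Origin at worktop level under the slide's tab when the slide is home; the slide is drawn out along the timer's -x (towards the robot at yaw 0). Deck 30 mm high from x = -135 to 20 mm, housing 48 mm high (with a flat white dial) from x = 20 to 100 mm.
- slide (a joint): Travel of the timer's slide (m): 0 = home, grows as it is pulled out, up to 0.12. A spring draws it home: 3.5 N at home plus 50 N/m (about 9 N at 0.11 m); it runs home by itself when let go.
- slide_tab (a point): Grip point on the slide's upright black tab: 14 mm thick (along the pull), 34 mm wide, from 36 to 96 mm above the worktop; this point is on its centre plane 70 mm up. A thin white pointer at the tab's foot lies in the tab's centre plane and sticks out to the clip's side.
- clip: Small bare metal clip, 10 mm along the track, 20 mm across, 16 mm high, with a black line round its middle, fixed on the timer's deck beside the slide's track (a different place in each start); same axes as the timer, origin at its underside on its centre line. The slide is out far enough when the tab's centre plane is level with the clip's origin along the timer's x.
- muddler0_centre (a point): Muddler, may be absent: upright bar tool 150 mm tall; steel foot 34 mm across and 40 mm high (tapering to the shaft by 52 mm), wooden shaft 22 mm across from 52 to 125 mm, top knob 28 mm across from 125 to 150 mm (the place to grip it). 160 g or so. This point is on its axis half-way up (75 mm above its foot); z runs up the axis.
- muddler1_centre (a point): Muddler, may be absent: upright bar tool 150 mm tall; steel foot 34 mm across and 40 mm high (tapering to the shaft by 52 mm), wooden shaft 22 mm across from 52 to 125 mm, top knob 28 mm across from 125 to 150 mm (the place to grip it). 160 g or so. This point is on its axis half-way up (75 mm above its foot); z runs up the axis.
- muddler2_centre (a point): Muddler, may be absent: upright bar tool 150 mm tall; steel foot 34 mm across and 40 mm high (tapering to the shaft by 52 mm), wooden shaft 22 mm across from 52 to 125 mm, top knob 28 mm across from 125 to 150 mm (the place to grip it). 160 g or so. This point is on its axis half-way up (75 mm above its foot); z runs up the axis.
- cup0_centre (a point): Stainless dosing cup, may be absent: open on top, 60 mm tall, 54 mm across at the rim and a little narrower below, 130 g or so. This point is on its axis half-way up (30 mm above its foot).
- cup1_centre (a point): Stainless dosing cup, may be absent: open on top, 60 mm tall, 54 mm across at the rim and a little narrower below, 130 g or so. This point is on its axis half-way up (30 mm above its foot).
- jar_center (a point): Bystander, leave alone: closed amber glass jar with a steel cap, 48 mm across, 75 mm tall, standing among the tools. This point is on its axis half-way up.
- mug: Bystander, leave alone: white mug 80 mm across, 90 mm tall, at the left. Origin at the centre of its foot.
- tin: Bystander, leave alone: small tin 60 mm across, 70 mm tall, beyond the tools. Origin at the centre of its foot.
- bowl: Bystander, leave alone: blue bowl 120 mm across, 50 mm tall, beyond the station. Origin at the centre of its foot.

How it is judged (in metres and radians):
On the way, in this order (a step that is already met when the one before it is completed fails the run):
1. the lamp is swung well clear of the station (value of joint lamp above 1 rad), for 0.2 s.
2. with the lamp clear, every muddler stands bottomed out in a well and every cup upright on the tray (value of joint lamp above 1 rad and x of muddler0_centre in the frame of station between 0.036 and 0.064 m and y of muddler0_centre in the frame of station between -0.08 and 0.08 m and z of muddler0_centre in the frame of station between 0.07 and 0.094 m and angle between each of muddler0_centre, muddler1_centre, muddler2_centre's own z axis and vertical below 0.22 rad and x of muddler1_centre in the frame of station between 0.036 and 0.064 m and y of muddler1_centre in the frame of station between -0.08 and 0.08 m and z of muddler1_centre in the frame of station between 0.07 and 0.094 m and x of muddler2_centre in the frame of station between 0.036 and 0.064 m and y of muddler2_centre in the frame of station between -0.08 and 0.08 m and z of muddler2_centre in the frame of station between 0.07 and 0.094 m and x of cup0_centre in the frame of station between -0.124 and 0 m and y of cup0_centre in the frame of station between -0.1 and 0.1 m and z of cup0_centre in the frame of station between 0.0335 and 0.044 m and angle between each of cup0_centre, cup1_centre's own z axis and vertical below 0.15 rad and x of cup1_centre in the frame of station between -0.124 and 0 m and y of cup1_centre in the frame of station between -0.1 and 0.1 m and z of cup1_centre in the frame of station between 0.0335 and 0.044 m), for 0.3 s.
3. the lamp is back over the station, fully home (value of joint lamp below 0.1 rad), for 0.2 s.
4. the slide is held level with the clip (within 6 mm) for a second (x of slide_tab in the frame of clip between -0.006 and 0.006 m), for 1 s.
At the end, for the whole second after the job is handed in: Every present muddler stands in a well, foot on the well's floor (within about 10 mm) and within 0.22 rad of upright; every present cup stands upright on the tray; the lamp is home (below 0.1 rad); the slide is back home (below 4 mm); all at rest (x of muddler0_centre in the frame of station between 0.036 and 0.064 m and y of muddler0_centre in the frame of station between -0.08 and 0.08 m and z of muddler0_centre in the frame of station between 0.07 and 0.094 m and angle between each of muddler0_centre, muddler1_centre, muddler2_centre's own z axis and vertical below 0.22 rad and x of muddler1_centre in the frame of station between 0.036 and 0.064 m and y of muddler1_centre in the frame of station between -0.08 and 0.08 m and z of muddler1_centre in the frame of station between 0.07 and 0.094 m and x of muddler2_centre in the frame of station between 0.036 and 0.064 m and y of muddler2_centre in the frame of station between -0.08 and 0.08 m and z of muddler2_centre in the frame of station between 0.07 and 0.094 m and x of cup0_centre in the frame of station between -0.124 and 0 m and y of cup0_centre in the frame of station between -0.1 and 0.1 m and z of cup0_centre in the frame of station between 0.0335 and 0.044 m and angle between each of cup0_centre, cup1_centre's own z axis and vertical below 0.15 rad and x of cup1_centre in the frame of station between -0.124 and 0 m and y of cup1_centre in the frame of station between -0.1 and 0.1 m and z of cup1_centre in the frame of station between 0.0335 and 0.044 m and linear speed of each of muddler0, muddler1, muddler2, cup0, cup1 below 0.03 m/s and value of joint lamp below 0.1 rad and value of joint slide below 0.004 m); the robot touches nothing.
It fails at once if a bystander (jar, mug, tin, bowl) is shifted more than 50 mm or knocked over (distance of any of jar_center, mug, tin, bowl from where it was at the start of the episode above 0.05 m or angle between any of jar_center, mug, tin, bowl's own z axis and vertical above 0.6 rad).
Of muddler0, muddler1, muddler2 only 2 to 3 are there at a start; the rules pass over those that are not, and their reading is None.
Of cup0, cup1 only 1 to 2 are there at a start; the rules pass over those that are not, and their reading is None.
At some moment in a run one of cup0, cup1 may be knocked a few centimetres aside while the robot is not near it.
It also fails if it takes over 210 s, if anything falls off the work surface, if the arm or the gripper's body presses on something with over 40 N, if the wrist force passes 120 N, or if a joint passes its speed limit or range.

## Working session

There is one attempt and no reset: what is moved stays moved. The work goes in short steps, Python scripts to look and compute and a shell command to move; the robot and the scene stay as the last step left them, time stands still between calls to the robot, and variables do not carry over. Pictures are saved under pics/ and viewed, at most 14 in all, crops included, and the job is handed in when it is done.

```bash
mkdir -p pics; cat > h.py <<'E'
import numpy as np, cv2
from plant import bot
def cam(n):
    p=bot.camera_params(n); return p
def px(p,X):
    T=np.array(p["camera_from_world"]); f=210/np.tan(np.radians(p["fovy"])/2)
    c=T[:3,:3]@np.array(X,float)+T[:3,3]; return np.array([p["cx"]+f*c[0]/c[2],p["cy"]+f*c[1]/c[2]])
def ray(p,u,v):
    T=np.array(p["camera_from_world"]); f=210/np.tan(np.radians(p["fovy"])/2)
    R=T[:3,:3]; o=-R.T@T[:3,3]; d=R.T@np.array([(u-p["cx"])/f,(v-p["cy"])/f,1]); return o,d
def onz(p,u,v,z):
    o,d=ray(p,u,v); return o+d*(z-o[2])/d[2]
E
python3 - <<'E'
from h import *
for n in("top","scene"):
    p=cam(n); print(n,p["fovy"],p["cx"],p["cy"],np.round(ray(p,p["cx"],p["cy"]),3))
    cv2.imwrite(f"pics/{n}0.png",bot.capture(n))
o=bot.get_obs();print(o["time"],o["tool_pos"],o["tcp_rot"],o["grip_width"])
E
```

```text
top 49.69266451466589 278.049050813096 206.9992412248871 [[ 5.150310e+02  7.037500e+01  1.249137e+03]
 [ 9.700000e-02 -0.000000e+00 -9.950000e-01]]
scene 45.25609869689919 279.54070619680766 209.285248210322 [[ 1.470255e+03 -3.899440e+02  9.757780e+02]
 [-6.680000e-01  3.860000e-01 -6.360000e-01]]
0.1 [217.12672746 477.6280336  243.12477025] [-3.14027799e+00 -1.90653846e-04  2.71481180e+00] 91.83827433429443
```

View pics/top0.png

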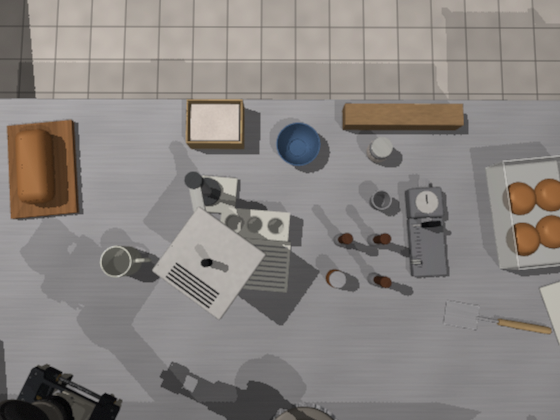

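View pics/scene0.png

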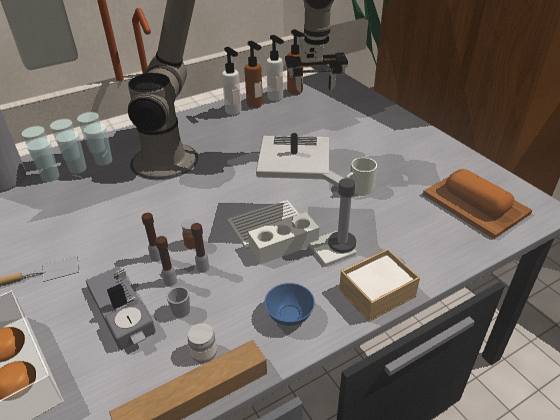

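The top view shows the station block with wells at about (233,222), (254,224), (276,226), and the lamp partly swung with its handle at (207,262). The muddler knobs are at (346,239), (383,239) and (384,281), and one cup is at (381,200). The jar is at (338,279), the tin at (381,150), and the timer near (427,225). The scene view agrees: 3 muddlers, 1 cup.

```bash
python3 - <<'E'
from h import *
a=cv2.imread("pics/top0.png"); 
A=cv2.resize(a[170:310,150:300],None,fx=4,fy=4,interpolation=cv2.INTER_CUBIC)
B=cv2.resize(a[180:300,320:460],None,fx=5,fy=5,interpolation=cv2.INTER_CUBIC)
cv2.imwrite("pics/a1.png",A);cv2.imwrite("pics/b1.png",B)
s=cv2.imread("pics/scene0.png");
cv2.imwrite("pics/c1.png",cv2.resize(s[200:350,80:270],None,fx=4,fy=4,interpolation=cv2.INTER_CUBIC))
E
```

```text
(no output)
```

View pics/a1.png

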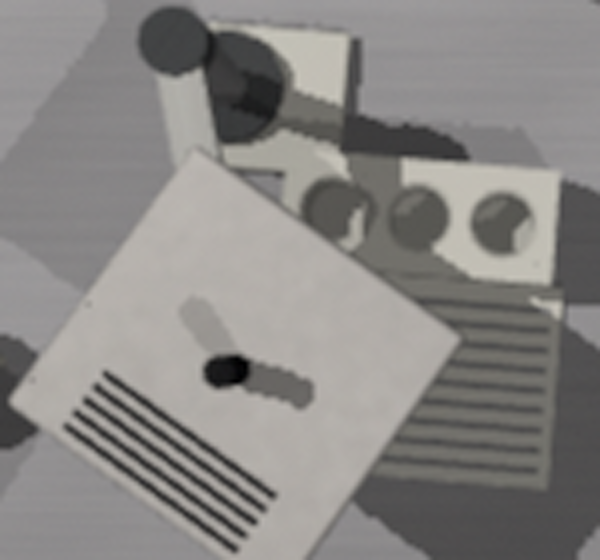

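View pics/b1.png

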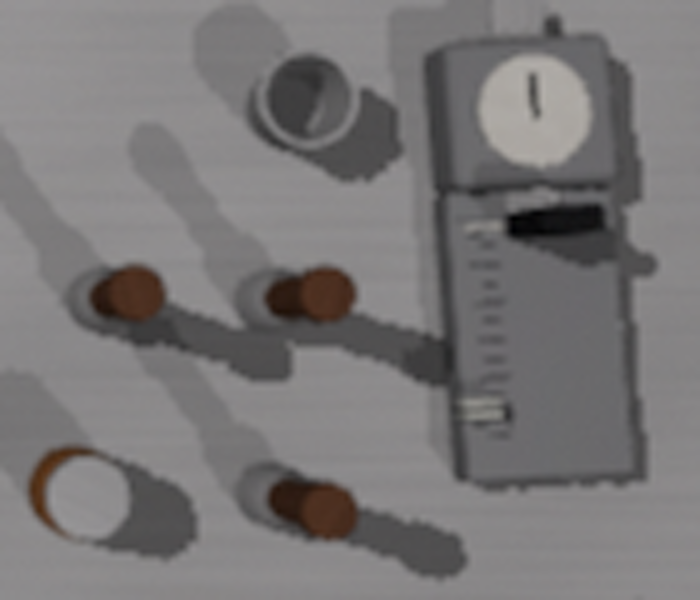

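View pics/c1.png

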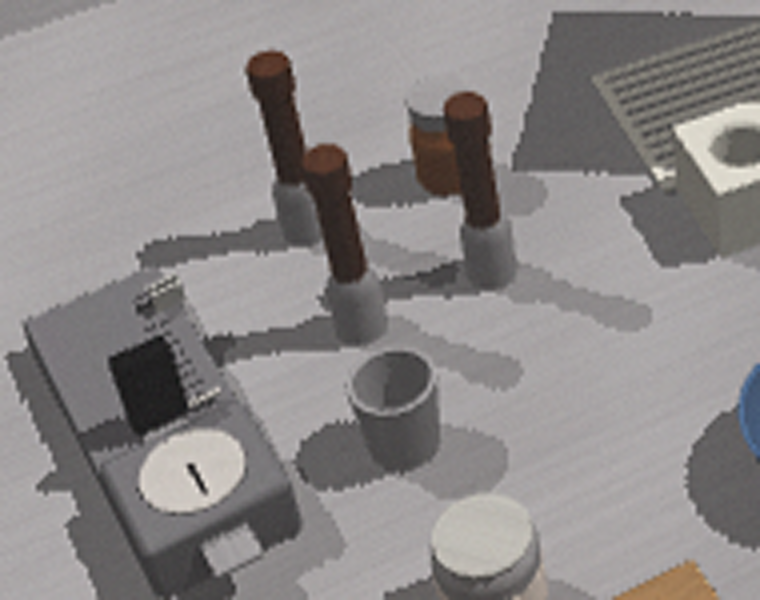

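Crops: wells, block corners, knobs, cup rim, clip (b1 at 485,409) and pointer (485,229) are all clear. Computing positions from these.

```bash
python3 - <<'E'
from h import *
p=cam("top"); s=cam("scene")
A=lambda u,v,z:np.round(onz(p,150+u/4-.4,170+v/4-.4,z),1)
B=lambda u,v,z:np.round(onz(p,320+u/5-.4,180+v/5-.4,z),1)
for n,q in dict(w0=A(505,223,60),w1=A(420,218,60),w2=A(337,213,60),blkFR=A(561,172,60),blkNR=A(553,285,60),trayNR=A(547,488,6),trayFR=A(562,290,6),handle=A(226,369,280),
  lampA=A(200,150,222),lampB=A(462,340,222),lampC=A(12,402,222),
  m0=B(136,293,150),m1=B(326,294,150),m2=B(329,510,150),cup=B(307,101,60),jar=B(88,497,75),pointer=B(485,229,34),clip=B(485,409,46),
  tL1=B(437,195,30),tL2=B(460,475,30),tR1=B(620,187,30),tR2=B(642,473,30),tabtopL=B(508,222,96),tabtopR=B(605,218,96)).items(): print(n,q)
C=lambda u,v,z:np.round(onz(s,80+u/4-.4,200+v/4-.4,z),1)
print("scene",C(271,65,150),C(328,160,150),C(467,106,150),C(393,382,60),"clip",C(161,296,46),"tabtop",C(140,355,96))
E
```

```text
w0 [582.6  75.9  60. ]
w1 [585.7 131.7  60. ]
w2 [588.9 186.2  60. ]
blkFR [616.2  39.1  60. ]
blkNR [542.1  44.4  60. ]
trayNR [406.3  47.2   6. ]
trayFR [539.9  37.    6. ]
handle [492.2 222.7 280. ]
lampA [614.5 248.7 222. ]
lampB [507.4  99.2 222. ]
lampC [472.2 351.5 222. ]
m0 [546.7 -96.3 150. ]
m1 [ 546.4 -188.2  150. ]
m2 [ 443.1 -187.5  150. ]
cup [ 650.6 -201.4   60. ]
jar [444.5 -81.7  75. ]
pointer [ 584.7 -301.5   34. ]
clip [ 489.1 -295.2   46. ]
tL1 [ 603.2 -277.3   30. ]
tL2 [ 453.8 -285.8   30. ]
tR1 [ 607.8 -376.1   30. ]
tR2 [ 455.1 -382.7   30. ]
tabtopL [ 584.7 -294.3   96. ]
tabtopR [ 586.9 -343.8   96. ]
scene [ 445.8 -188.4  150. ] [ 550.1 -189.2  150. ] [549.1 -97.7 150. ] [ 655.2 -203.6   60. ] clip [ 498.5 -299.4   46. ] tabtop [ 590.4 -328.9   96. ]
```

Station: origin ≈(536,134.5), yaw ≈ -0.057; hinge ≈(678,262); lamp ≈ 0.52 rad; 3 muddlers, 1 cup, and all the sizes check out. Next I go to the lamp handle.

```bash
python3 -m pendant '[[[0,0,1],[0,0,0],0.2],[[0,0,1],[0,0,0],0.2],[[0,0,1],[0,0,0],0.2],[[0.9,-0.83,0],[0,0,0],0.2],[[0.9,-0.83,0],[0,0,0],0.2],[[0.9,-0.83,0],[0,0,0],0.2],[[0.9,-0.83,0],[0,0,0],0.2],[[0.9,-0.83,0],[0,0,0],0.2],[[0.9,-0.83,0],[0,0,0],0.2],[[0,0,0],[0,0,0],0.2]]'
python3 - <<'E'
from h import *
im=bot.capture("wrist"); p=cam("wrist"); cv2.imwrite("pics/w1.png",im)
o=bot.get_obs(); print(o["time"],o["tool_pos"],o["tcp_rot"]); print(px(p,[492,223,280]),np.round(ray(p,280,210),2))
E
```

```text
time: 0.93
tool_pos: [383.2, 324.5, 333.1]
tcp_rot: [-3.14, 0.002, 2.709]
contact_force: [-0.4, 0.5, 0.0]
grip_width: 55.4
finger_force: 0.0
0.9833 [381.27046774 326.34138126 333.14138773] [-3.14043940e+00 -1.01390042e-04  2.70969727e+00]
[202.39717727 451.72374898] [[ 3.1623e+02  3.5669e+02  4.7361e+02]
 [ 2.4000e-01 -1.0000e-01 -9.7000e-01]]
```

View pics/w1.png

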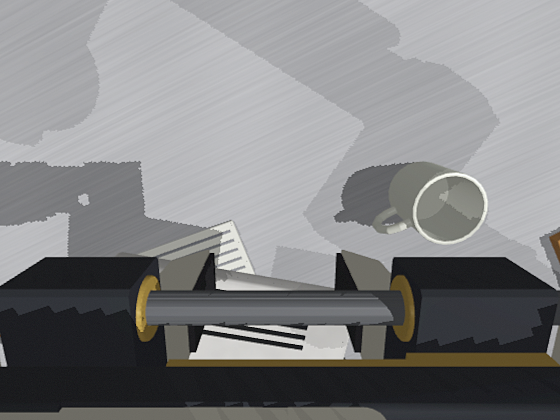

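The wrist camera looks to the tool-x side past the fingers (mug rim at (450,205), lamp panel at the bottom). It is moving as commanded, so on to the handle.

```bash
python3 -m pendant '[[[0.92,-0.86,0],[0,0,0],0.2],[[0.92,-0.86,0],[0,0,0],0.2],[[0.92,-0.86,0],[0,0,0],0.2],[[0.9,-0.86,0],[0,0,0],0.2],[[0,0,0],[0,0,0],0.2],[[0,0,-0.9],[0,0,0],0.2],[[0,0,-0.9],[0,0,0],0.2],[[0,0,-0.9],[0,0,0],0.2],[[0,0,0],[0,0,0],0.2],[[0,0,0],[0,0,0],-0.2]]'
python3 -m pendant '[[[0,0,0],[0,0,0],-0.5],[[0,0,0],[0,0,0],-1],[[0,0,0],[0,0,0],-1],[[0,0,0],[0,0,0],-1],[[0,0,0],[0,0,0],-1],[[0,0,0],[0,0,0],-1],[[0,0,0],[0,0,0],-1],[[0,0,0],[0,0,0],-1],[[0,0,0],[0,0,0],-1],[[0,0,0],[0,0,0],-1]]'
```

```text
time: 1.82
tool_pos: [487.9, 226.2, 252.1]
tcp_rot: [-3.14, -0.003, 2.716]
contact_force: [-0.1, 0.4, 0.4]
grip_width: 52.1
finger_force: 0.0
time: 2.65
tool_pos: [489.2, 225.4, 253.4]
tcp_rot: [3.141, 0.001, 2.715]
contact_force: [-1.4, -1.1, 5.1]
grip_width: 17.5
finger_force: 30.0
```

```bash
python3 -m pendant '[[[-0.1,0.62,0],[0,0,-0.82],-1],[[-0.04,0.62,0],[0,0,-0.82],-1],[[0.02,0.62,0],[0,0,-0.82],-1],[[0.08,0.62,0],[0,0,-0.82],-1],[[0.14,0.61,0],[0,0,-0.82],-1],[[0.2,0.59,0],[0,0,-0.82],-1],[[0.26,0.57,0],[0,0,-0.82],-1],[[0.31,0.54,0],[0,0,-0.82],-1],[[0.37,0.5,0],[0,0,-0.82],-1],[[0.41,0.47,0],[0,0,-0.82],-1]]'
python3 -m pendant '[[[0,0,0],[0,0,0],-1],[[0,0,0],[0,0,0],-1],[[0,0,0],[0,0,0],-1],[[0,0,0],[0,0,0],-0.3],[[0,0,0],[0,0,0],0],[[0,0,0],[0,0,0],0],[[0,0,0],[0,0,0],0],[[0,0,1],[0,0,0],0],[[0,0,1],[0,0,0],0],[[0,0,0.9],[0,0,-1],0]]'
python3 - <<'E'
from h import *
cv2.imwrite("pics/t2.png",bot.capture("top"))
E
```

```text
time: 3.48
tool_pos: [539.9, 398.3, 253.4]
tcp_rot: [3.139, 0.001, 1.726]
contact_force: [5.0, -5.1, 5.6]
grip_width: 17.7
finger_force: 30.0
time: 4.32
tool_pos: [538.3, 398.1, 340.8]
tcp_rot: [-3.141, 0.0, 1.612]
contact_force: [0.8, 0.3, -0.0]
grip_width: 45.6
finger_force: 0.0
```

View pics/t2.png

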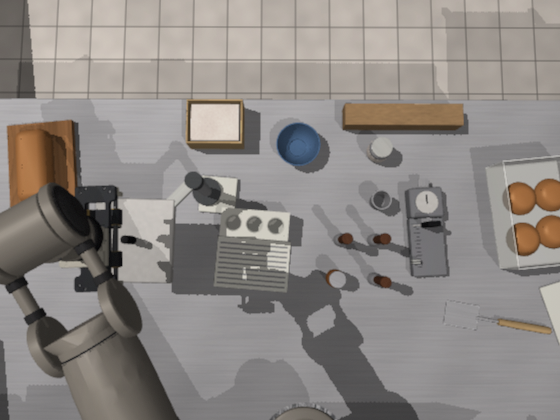

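The lamp is at ~1.5 rad, left of the station, and the tray is empty and clear. The cup and muddlers are unchanged. I'll measure the wells by masks and meanwhile travel to muddler 0.

```bash
python3 - <<'E'
from h import *
p=cam("top"); im=cv2.imread("pics/t2.png"); g=cv2.cvtColor(im,cv2.COLOR_BGR2GRAY)
g=cv2.resize(g,None,fx=4,fy=4,interpolation=cv2.INTER_CUBIC)
m=(g<150).astype(np.uint8); m[:4*205]=0; m[4*240:]=0
c,_=cv2.findContours(m,cv2.RETR_CCOMP,cv2.CHAIN_APPROX_NONE)
for k in c:
    (u,v),r=cv2.minEnclosingCircle(k)
    if 15<r<60: print(u/4,v/4,r/4,np.round(onz(p,u/4-.4,v/4-.4,60),1))
b=(g>150).astype(np.uint8); b[:,:4*215]=0;b[:,4*300:]=0;b[:4*205]=0;b[4*245:]=0
b=cv2.morphologyEx(b,cv2.MORPH_CLOSE,np.ones((60,60)))
k=max(cv2.findContours(b,0,2)[0],key=cv2.contourArea); R=cv2.minAreaRect(k)
print([np.round(onz(p,q[0]/4-.4,q[1]/4-.4,60),1) for q in cv2.boxPoints(R)])
E
python3 -m pendant '[[[0,-1,0],[0,0,-0.35],0.2],[[0,-1,0],[0,0,0],0.2],[[0,-1,0],[0,0,0],0.2],[[0,-1,0],[0,0,0],0.2],[[0,-1,0],[0,0,0],0.2],[[0,-1,0],[0,0,0],0.2],[[0,-1,0],[0,0,0],0.2],[[0,-1,0],[0,0,0],0.2],[[0,-1,0],[0,0,0],0.2],[[0,-1,0],[0,0,0],0.2]]'
```

```text
132.5 239.0 12.522504806518555 [547.1 451.9  60. ]
275.4285583496094 225.8392791748047 7.964493274688721 [582.3  78.   60. ]
254.20989990234375 224.0935516357422 7.948965549468994 [586.8 133.7  60. ]
294.875 227.7009735107422 13.998048782348633 [577.5  27.   60. ]
548.125 207.375 11.865152359008789 [ 632.5 -640.4   60. ]
522.75 206.1066131591797 13.047039985656738 [ 635.8 -573.7   60. ]
506.125 208.01499938964844 4.166059494018555 [ 630.6 -529.6   60. ]
397.75 232.125 5.322442054748535 [ 566.5 -242.6   60. ]
208.875 205.0 6.375024795532227 [636.9 253.6  60. ]
30.3125 219.41250610351562 10.302888870239258 [597.8 722.   60. ]
[array([636.3, 236.8,  60. ]), array([636.8,  13.4,  60. ]), array([532.3,  13.7,  60. ]), array([531.9, 235.1,  60. ])]
time: 5.2
tool_pos: [538.1, 96.8, 339.5]
tcp_rot: [-3.141, -0.0, 1.569]
contact_force: [0.6, 0.3, -0.8]
grip_width: 55.2
finger_force: 0.0
```

```bash
python3 -m pendant '[[[0.05,-0.92,0],[0,0,0],0.2],[[0.05,-0.92,0],[0,0,0],0.2],[[0.05,-0.92,0],[0,0,0],0.2],[[0.05,-0.92,0],[0,0,0],0.2],[[0.05,-0.92,0],[0,0,0],0.2],[[0.05,-0.92,0],[0,0,0],0.2],[[0.03,-0.92,0],[0,0,0],0.2],[[0,0,-1],[0,0,0],0.2],[[0,0,-1],[0,0,0],0.2],[[0,0,-1],[0,0,0],0.2]]'
python3 -m pendant '[[[0,0,-0.7],[0,0,0],0.2],[[0,0,-0.7],[0,0,0],0.2],[[0,0,-0.7],[0,0,0],0.2],[[0,0,-0.7],[0,0,0],0.2],[[0,0,-0.7],[0,0,0],0.2],[[0,0,-0.2],[0,0,0],0.2],[[0,0,0],[0,0,0],0.2],[[0,0,0],[0,0,0],0.2],[[0,0,0],[0,0,0],0.2],[[0,0,0],[0,0,0],0.2]]'
python3 - <<'E'
from h import *
print(bot.get_obs()["tool_pos"])
a=bot.capture("scene"); b=bot.capture("top")
a=cv2.resize(a[190:300,80:220],None,fx=4,fy=4);b=cv2.resize(b[190:300,300:440],None,fx=4,fy=4)
cv2.imwrite("pics/s3.png",np.vstack([a,b])[:, :]) ; cv2.imwrite("pics/s3.png",cv2.resize(np.vstack([a,b]),None,fx=.68,fy=.68))
E
```

```text
time: 6.03
tool_pos: [548.3, -95.7, 248.6]
tcp_rot: [3.141, 0.0, 1.568]
contact_force: [0.7, 0.2, -0.5]
grip_width: 54.7
finger_force: 0.0
time: 6.87
tool_pos: [549.3, -95.3, 140.2]
tcp_rot: [3.139, 0.001, 1.569]
contact_force: [1.1, -0.4, -0.0]
grip_width: 55.2
finger_force: 0.0
[549.26782949 -95.26725578 140.15888174]
```

View pics/s3.png

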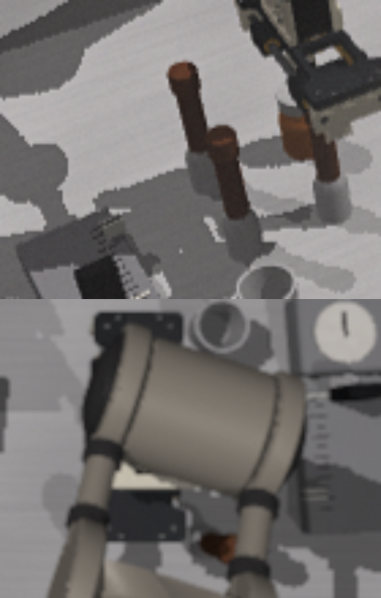

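The gripper is around muddler 0's knob. Close and lift.

```bash
python3 -m pendant '[[[0,0,0],[0,0,0],-0.5],[[0,0,0],[0,0,0],-1],[[0,0,0],[0,0,0],-1],[[0,0,0],[0,0,0],-1],[[0,0,0],[0,0,0],-1],[[0,0,0],[0,0,0],-1],[[0,0,0.5],[0,0,0],-1],[[0,0,0.8],[0,0,0],-1],[[0,0,0.8],[0,0,0],-1],[[0,0,0.9],[0,0,0],-1]]'
python3 -m pendant '[[[0.14,0.9,0],[0,0,0],-1],[[0.14,0.94,0],[0,0,0],-1],[[0.14,0.94,0],[0,0,0],-1],[[0.14,0.94,0],[0,0,0],-1],[[0.14,0.94,0],[0,0,0],-1],[[0.14,0.94,0],[0,0,0],-1],[[0.14,0.94,0],[0,0,0],-1],[[0.14,0.94,0],[0,0,0],-1],[[0.14,0.94,0],[0,0,0],-1],[[0.1,0.94,0],[0,0,0],-1]]'
python3 - <<'E'
from h import *
cv2.imwrite("pics/s4.png",bot.capture("scene")); print(bot.get_obs()["tool_pos"],bot.get_obs()["contact_force"])
E
```

```text
time: 7.8
tool_pos: [547.9, -94.9, 228.7]
tcp_rot: [-3.139, -0.001, 1.569]
contact_force: [0.4, -0.2, -2.5]
grip_width: 27.3
finger_force: 30.0
time: 8.63
tool_pos: [589.2, 187.2, 228.2]
tcp_rot: [-3.141, 0.0, 1.569]
contact_force: [0.1, 1.0, -2.8]
grip_width: 27.2
finger_force: 30.0
[589.08205366 192.38515529 228.07029345] [-1.77409551  4.3492289  -1.34004875]
```

View pics/s4.png

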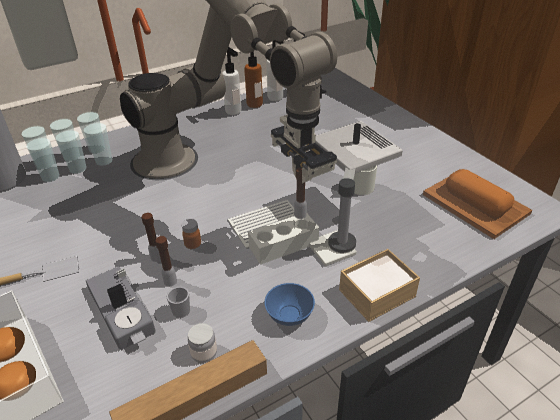

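Muddler 0 is held upright over the left well (foot at (301,207), well 2 mouth near (306,228)). Settle, then descend gently while watching the force.

```bash
python3 -m pendant '[[[0,0,0],[0,0,0],-1],[[0,0,0],[0,0,0],-1],[[0,0,0],[0,0,0],-1],[[0,0,0],[0,0,0],-1],[[0,0,0],[0,0,0],-1],[[0,0,0],[0,0,0],-1],[[0,0,0],[0,0,0],-1],[[0,0,0],[0,0,0],-1],[[0,0,0],[0,0,0],-1],[[0,0,0],[0,0,0],-1]]'
python3 - <<'E'
from h import *
p=cam("scene");s=bot.capture("scene")
print(bot.get_obs()["tool_pos"], px(p,[589.5,187.5,60]),px(p,[589.5,187.5,90]))
# several readings of foot: bottom edge
c=cv2.resize(s[170:250,270:350],None,fx=7,fy=7,interpolation=cv2.INTER_CUBIC);cv2.imwrite("pics/s5.png",c)
E
```

```text
time: 9.52
tool_pos: [589.3, 185.7, 228.8]
tcp_rot: [3.141, 0.0, 1.569]
contact_force: [0.1, -0.3, -2.4]
grip_width: 27.3
finger_force: 30.0
[589.30645301 185.71051361 228.73475327] [301.26562985 222.63116859] [301.3790403  214.33319361]
```

View pics/s5.png

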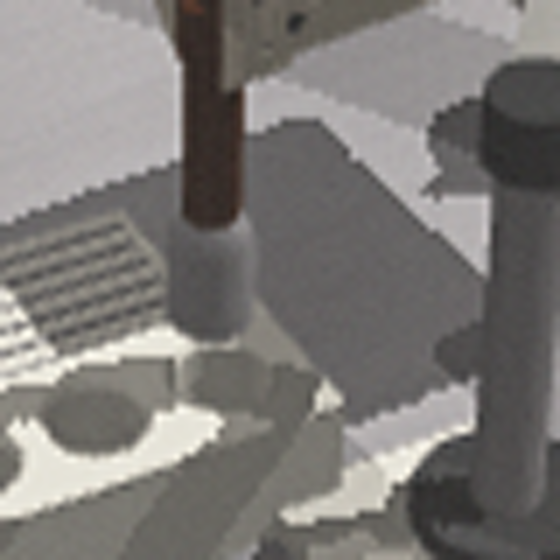

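The scene crop shows the foot's bottom centre at about crop (211,312), and well 2's mouth centre at about (228,383).

```bash
python3 - <<'E'
from h import *
p=cam("scene")
f=lambda u,v,z:np.round(onz(p,270+u/7-.43,170+v/7-.43,z),1)
print("foot",f(211,312,88.5),"w2",f(228,383,60),"w1",f(94,420,60))
E
```

```text
foot [584.9 185.1  88.5] w2 [596.6 185.8  60. ] w1 [587.4 129.7  60. ]
```

```bash
python3 -m pendant '[[[0.04,0.04,-0.4],[0,0,0],-1],[[0,0,-0.4],[0,0,0],-1],[[0,0,-0.2],[0,0,0],-1],[[0,0,-0.1],[0,0,0],-1],[[0,0,-0.1],[0,0,0],-1],[[0,0,-0.05],[0,0,0],-1],[[0,0,-0.05],[0,0,0],-1],[[0,0,0],[0,0,0],-1],[[0,0,0],[0,0,0],-1],[[0,0,0],[0,0,0],-1]]'
```

```text
time: 10.4
tool_pos: [590.5, 186.9, 189.8]
tcp_rot: [3.141, 0.0, 1.569]
contact_force: [-0.2, 0.4, -2.1]
grip_width: 27.3
finger_force: 30.0
```

Inside without contact. Continue to the bottom.

```bash
python3 -m pendant '[[[0,0,-0.2],[0,0,0],-1],[[0,0,-0.2],[0,0,0],-1],[[0,0,-0.2],[0,0,0],-1],[[0,0,-0.2],[0,0,0],-1],[[0,0,-0.2],[0,0,0],-1],[[0,0,-0.1],[0,0,0],-1],[[0,0,0],[0,0,0],-1],[[0,0,0],[0,0,0],-1],[[0,0,0],[0,0,0],-1],[[0,0,0],[0,0,0],-1]]'
```

```text
time: 11.23
tool_pos: [590.6, 186.9, 157.0]
tcp_rot: [3.141, 0.0, 1.569]
contact_force: [0.3, 1.2, -2.2]
grip_width: 27.2
finger_force: 30.0
```

```bash
python3 -m pendant '[[[0,0,-0.1],[0,0,0],-1],[[0,0,0],[0,0,0],-1],[[0,0,0],[0,0,0],-0.3],[[0,0,0],[0,0,0],0.1],[[0,0,0],[0,0,0],0.1],[[0,0,0],[0,0,0],0.1],[[0,0,0],[0,0,0],0.1],[[0,0,0.8],[0,0,0],0.1],[[0,0,0.8],[0,0,0],0.1],[[0,0,0.8],[0,0,0],0.1]]'
python3 -m pendant '[[[-0.1,-1,0],[0,0,0],0.1],[[-0.1,-1,0],[0,0,0],0.1],[[-0.1,-1,0],[0,0,0],0.1],[[-0.1,-1,0],[0,0,0],0.1],[[-0.1,-1,0],[0,0,0],0.1],[[-0.1,-1,0],[0,0,0],0.1],[[-0.1,-1,0],[0,0,0],0.1],[[-0.1,-1,0],[0,0,0],0.1],[[-0.1,-1,0],[0,0,0],0.1],[[-0.1,-1,0],[0,0,0],0.1]]'
```

```text
time: 12.07
tool_pos: [590.3, 186.8, 226.4]
tcp_rot: [-3.141, 0.0, 1.569]
contact_force: [0.4, 0.7, 0.0]
grip_width: 51.2
finger_force: 0.0
time: 12.9
tool_pos: [560.2, -114.5, 226.0]
tcp_rot: [3.141, 0.0, 1.569]
contact_force: [0.5, -0.5, -0.1]
grip_width: 50.2
finger_force: 0.0
```

```bash
python3 -m pendant '[[[-0.14,-0.84,0],[0,0,0],0.2],[[-0.14,-0.84,0],[0,0,0],0.2],[[-0.14,-0.84,0],[0,0,0],0.2],[[0,0,0],[0,0,0],0.2],[[0,0,-0.8],[0,0,0],0.2],[[0,0,-0.8],[0,0,0],0.2],[[0,0,-0.8],[0,0,0],0.2],[[0,0,-0.4],[0,0,0],0.2],[[0,0,-0.1],[0,0,0],0.2],[[0,0,0],[0,0,0],0.2]]'
python3 -m pendant '[[[0,0,0],[0,0,0],-0.5],[[0,0,0],[0,0,0],-1],[[0,0,0],[0,0,0],-1],[[0,0,0],[0,0,0],-1],[[0,0,0],[0,0,0],-1],[[0,0,0],[0,0,0],-1],[[0,0,0.5],[0,0,0],-1],[[0,0,0.8],[0,0,0],-1],[[0,0,0.8],[0,0,0],-1],[[0,0,0.9],[0,0,0],-1]]'
```

```text
time: 13.73
tool_pos: [547.7, -188.2, 138.1]
tcp_rot: [-3.14, -0.001, 1.569]
contact_force: [-0.4, 0.4, 0.7]
grip_width: 55.1
finger_force: 0.0
time: 14.57
tool_pos: [547.4, -188.4, 228.8]
tcp_rot: [-3.14, -0.001, 1.569]
contact_force: [0.3, -0.3, -1.3]
grip_width: 27.4
finger_force: 30.0
```

```bash
python3 -m pendant '[[[0.12,0.97,0],[0,0,0],-1],[[0.12,0.97,0],[0,0,0],-1],[[0.12,0.97,0],[0,0,0],-1],[[0.12,0.97,0],[0,0,0],-1],[[0.12,0.97,0],[0,0,0],-1],[[0.12,0.97,0],[0,0,0],-1],[[0.12,0.97,0],[0,0,0],-1],[[0.12,0.97,0],[0,0,0],-1],[[0.12,0.97,0],[0,0,0],-1],[[0.12,0.97,0],[0,0,0],-1]]'
python3 -m pendant '[[[0.12,0.97,0],[0,0,0],-1],[[0,0,0],[0,0,0],-1],[[0,0,0],[0,0,0],-1],[[0,0,0],[0,0,0],-1],[[0,0,-0.4],[0,0,0],-1],[[0,0,-0.3],[0,0,0],-1],[[0,0,0],[0,0,0],-1],[[0,0,0],[0,0,0],-1],[[0,0,0],[0,0,0],-1],[[0,0,0],[0,0,0],-1]]'
```

```text
time: 15.4
tool_pos: [583.7, 103.8, 228.5]
tcp_rot: [-3.141, -0.0, 1.569]
contact_force: [0.6, -0.2, -1.5]
grip_width: 27.2
finger_force: 30.0
time: 16.23
tool_pos: [587.8, 131.1, 208.3]
tcp_rot: [3.141, -0.0, 1.568]
contact_force: [0.1, 0.4, -1.9]
grip_width: 27.3
finger_force: 30.0
```

```bash
python3 -m pendant '[[[-0.02,0.04,-0.2],[0,0,0],-1],[[0,0,-0.2],[0,0,0],-1],[[0,0,-0.1],[0,0,0],-1],[[0,0,-0.1],[0,0,0],-1],[[0,0,-0.05],[0,0,0],-1],[[0,0,0],[0,0,0],-1],[[0,0,0],[0,0,0],-1],[[0,0,0],[0,0,0],-1],[[0,0,0],[0,0,0],-1],[[0,0,0],[0,0,0],-1]]'
```

```text
time: 17.07
tool_pos: [587.0, 132.6, 188.5]
tcp_rot: [3.141, -0.0, 1.569]
contact_force: [0.4, -0.1, -1.4]
grip_width: 27.0
finger_force: 30.0
```

```bash
python3 -m pendant '[[[0,0,-0.2],[0,0,0],-1],[[0,0,-0.2],[0,0,0],-1],[[0,0,-0.2],[0,0,0],-1],[[0,0,-0.2],[0,0,0],-1],[[0,0,-0.2],[0,0,0],-1],[[0,0,-0.1],[0,0,0],-1],[[0,0,-0.05],[0,0,0],-1],[[0,0,0],[0,0,0],-1],[[0,0,0],[0,0,0],-1],[[0,0,0],[0,0,0],-1]]'
python3 -m pendant '[[[0,0,-0.05],[0,0,0],-1],[[0,0,0],[0,0,0],-1],[[0,0,0],[0,0,0],-0.3],[[0,0,0],[0,0,0],0.1],[[0,0,0],[0,0,0],0.1],[[0,0,0],[0,0,0],0.1],[[0,0,0],[0,0,0],0.1],[[0,0,0.8],[0,0,0],0.1],[[0,0,0.8],[0,0,0],0.1],[[0,0,0.8],[0,0,0],0.1]]'
python3 -m pendant '[[[-0.47,-1,0],[0,0,0],0.2],[[-0.47,-1,0],[0,0,0],0.2],[[-0.47,-1,0],[0,0,0],0.2],[[-0.47,-1,0],[0,0,0],0.2],[[-0.47,-1,0],[0,0,0],0.2],[[-0.47,-1,0],[0,0,0],0.2],[[-0.47,-1,0],[0,0,0],0.2],[[-0.47,-1,0],[0,0,0],0.2],[[-0.47,-1,0],[0,0,0],0.2],[[-0.45,-1,0],[0,0,0],0.2]]'
```

```text
time: 17.9
tool_pos: [587.0, 132.6, 153.8]
tcp_rot: [3.141, -0.0, 1.569]
contact_force: [0.3, -0.3, -1.9]
grip_width: 27.6
finger_force: 30.0
time: 18.73
tool_pos: [586.6, 132.6, 224.7]
tcp_rot: [-3.14, 0.0, 1.569]
contact_force: [0.6, 0.2, 0.0]
grip_width: 50.8
finger_force: 0.0
time: 19.57
tool_pos: [445.6, -168.6, 224.4]
tcp_rot: [3.141, 0.0, 1.569]
contact_force: [1.0, -0.8, 0.3]
grip_width: 55.4
finger_force: 0.0
```

```bash
python3 -m pendant '[[[0,-0.66,0],[0,0,0],0.2],[[0,0,0],[0,0,0],0.2],[[0,0,0],[0,0,0],0.2],[[0,0,-0.8],[0,0,0],0.2],[[0,0,-0.8],[0,0,0],0.2],[[0,0,-0.8],[0,0,0],0.2],[[0,0,-0.4],[0,0,0],0.2],[[0,0,-0.05],[0,0,0],0.2],[[0,0,0],[0,0,0],0.2],[[0,0,0],[0,0,0],0.2]]'
python3 -m pendant '[[[0,0,0],[0,0,0],-0.5],[[0,0,0],[0,0,0],-1],[[0,0,0],[0,0,0],-1],[[0,0,0],[0,0,0],-1],[[0,0,0],[0,0,0],-1],[[0,0,0],[0,0,0],-1],[[0,0,0.5],[0,0,0],-1],[[0,0,0.8],[0,0,0],-1],[[0,0,0.8],[0,0,0],-1],[[0,0,0.9],[0,0,0],-1]]'
```

```text
time: 20.4
tool_pos: [447.2, -186.8, 139.6]
tcp_rot: [3.14, 0.001, 1.57]
contact_force: [0.8, -0.2, -0.7]
grip_width: 55.1
finger_force: 0.0
time: 21.23
tool_pos: [445.9, -186.8, 228.9]
tcp_rot: [-3.14, -0.001, 1.569]
contact_force: [0.7, -1.8, -2.0]
grip_width: 27.2
finger_force: 30.0
```

```bash
python3 -m pendant '[[[0.46,0.88,0],[0,0,0],-1],[[0.46,0.88,0],[0,0,0],-1],[[0.46,0.88,0],[0,0,0],-1],[[0.46,0.88,0],[0,0,0],-1],[[0.46,0.88,0],[0,0,0],-1],[[0.46,0.88,0],[0,0,0],-1],[[0.46,0.88,0],[0,0,0],-1],[[0.46,0.88,0],[0,0,0],-1],[[0.46,0.88,0],[0,0,0],-1],[[0.44,0.9,0],[0,0,0],-1]]'
python3 -m pendant '[[[0,0,0],[0,0,0],-1],[[0,0,0],[0,0,0],-1],[[0,0,0],[0,0,0],-1],[[0,0,0],[0,0,0],-1],[[0,0,-0.4],[0,0,0],-1],[[0,0,-0.3],[0,0,0],-1],[[0,0,0],[0,0,0],-1],[[0,0,0],[0,0,0],-1],[[0,0,0],[0,0,0],-1],[[0,0,0],[0,0,0],-1]]'
```

```text
time: 22.07
tool_pos: [584.3, 78.8, 228.2]
tcp_rot: [-3.141, 0.0, 1.569]
contact_force: [0.6, 0.1, -1.4]
grip_width: 27.2
finger_force: 30.0
time: 22.9
tool_pos: [584.2, 77.2, 208.3]
tcp_rot: [3.141, 0.0, 1.568]
contact_force: [0.4, -0.4, -1.7]
grip_width: 27.4
finger_force: 30.0
```

```bash
python3 -m pendant '[[[-0.03,0.03,-0.2],[0,0,0],-1],[[0,0,-0.2],[0,0,0],-1],[[0,0,-0.1],[0,0,0],-1],[[0,0,-0.1],[0,0,0],-1],[[0,0,-0.05],[0,0,0],-1],[[0,0,0],[0,0,0],-1],[[0,0,0],[0,0,0],-1],[[0,0,0],[0,0,0],-1],[[0,0,0],[0,0,0],-1],[[0,0,0],[0,0,0],-1]]'
```

```text
time: 23.73
tool_pos: [583.1, 78.3, 188.5]
tcp_rot: [3.141, 0.0, 1.569]
contact_force: [0.4, 0.2, -2.0]
grip_width: 26.9
finger_force: 30.0
```

```bash
python3 -m pendant '[[[0,0,-0.2],[0,0,0],-1],[[0,0,-0.2],[0,0,0],-1],[[0,0,-0.2],[0,0,0],-1],[[0,0,-0.2],[0,0,0],-1],[[0,0,-0.2],[0,0,0],-1],[[0,0,-0.1],[0,0,0],-1],[[0,0,-0.05],[0,0,0],-1],[[0,0,0],[0,0,0],-1],[[0,0,0],[0,0,0],-1],[[0,0,0],[0,0,0],-1]]'
python3 -m pendant '[[[0,0,-0.05],[0,0,0],-1],[[0,0,0],[0,0,0],-1],[[0,0,0],[0,0,0],-0.3],[[0,0,0],[0,0,0],0.1],[[0,0,0],[0,0,0],0.1],[[0,0,0],[0,0,0],0.1],[[0,0,0],[0,0,0],0.1],[[0,0,0.8],[0,0,0],0.1],[[0,0,0.8],[0,0,0],0.1],[[0,0,0.8],[0,0,0],0.1]]'
python3 - <<'E'
from h import *
t=bot.capture("top");s=bot.capture("scene")
B=cv2.resize(t[170:300,180:460],None,fx=2.85,fy=2.85,interpolation=cv2.INTER_CUBIC); C=cv2.resize(s[190:360,80:350],None,fx=2.85,fy=2.85,interpolation=cv2.INTER_CUBIC)
B=cv2.resize(t[170:270,340:440],None,fx=3,fy=3,interpolation=cv2.INTER_CUBIC);C=cv2.resize(s[180:340,130:350],None,fx=2.5,fy=2.5,interpolation=cv2.INTER_CUBIC)
W=np.zeros((400,860,3),np.uint8);W[:300,:300]=B;W[:,310:]=C[:400,:550]
cv2.imwrite("pics/v6.png",W[:,:800]); cv2.imwrite("pics/rawtop6.png",t)
E
```

```text
time: 24.57
tool_pos: [583.2, 78.3, 154.0]
tcp_rot: [3.141, 0.0, 1.569]
contact_force: [-0.5, 0.2, -1.1]
grip_width: 27.3
finger_force: 30.0
time: 25.4
tool_pos: [582.7, 78.3, 224.7]
tcp_rot: [-3.14, 0.0, 1.569]
contact_force: [0.2, -0.5, 1.2]
grip_width: 50.4
finger_force: 0.0
```

View pics/v6.png

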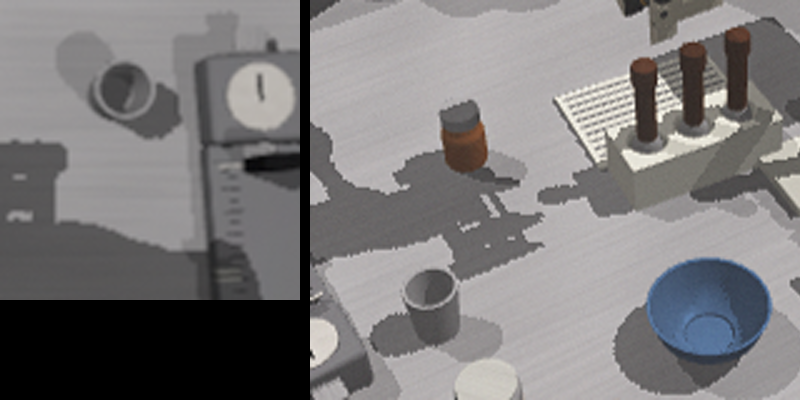

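All three muddlers are seated in the wells. The cup is unmoved (rim at top (381.3,200.3)), and the jar and others are untouched. Go to the cup.

```bash
python3 -m pendant '[[[0.23,-0.93,0],[0,0,0],0.1],[[0.23,-0.93,0],[0,0,0],0.1],[[0.23,-0.93,0],[0,0,0],0.1],[[0.23,-0.93,0],[0,0,0],0.5],[[0.23,-0.94,0],[0,0,0],0.9],[[0.23,-0.94,0],[0,0,0],0.9],[[0.23,-0.94,0],[0,0,0],0.9],[[0.23,-0.94,0],[0,0,0],0.9],[[0.23,-0.94,0],[0,0,0],0.9],[[0.23,-0.94,0],[0,0,0],0.9]]'
python3 -m pendant '[[[0,0,-0.8],[0,0,0],0.9],[[0,0,-0.8],[0,0,0],0.9],[[0,0,-0.8],[0,0,0],0.9],[[0,0,-0.8],[0,0,0],0.9],[[0,0,-0.5],[0,0,0],0.9],[[0,0,0],[0,0,0],0.9],[[0,0,0],[0,0,0],0.9],[[0,0,0],[0,0,0],0.9],[[0,0,0],[0,0,0],0.9],[[0,0,0],[0,0,0],0.9]]'
python3 - <<'E'
from h import *
s=bot.capture("scene"); cv2.imwrite("pics/s7.png",cv2.resize(s[220:360,110:290],None,fx=3,fy=3,interpolation=cv2.INTER_CUBIC))
E
```

```text
time: 26.33
tool_pos: [651.9, -203.8, 223.2]
tcp_rot: [-3.14, -0.001, 1.569]
contact_force: [0.5, -0.0, 0.9]
grip_width: 86.6
finger_force: 0.0
time: 27.17
tool_pos: [652.7, -202.7, 114.8]
tcp_rot: [3.139, 0.001, 1.569]
contact_force: [0.3, 0.1, 1.1]
grip_width: 87.2
finger_force: 0.0
```

View pics/s7.png

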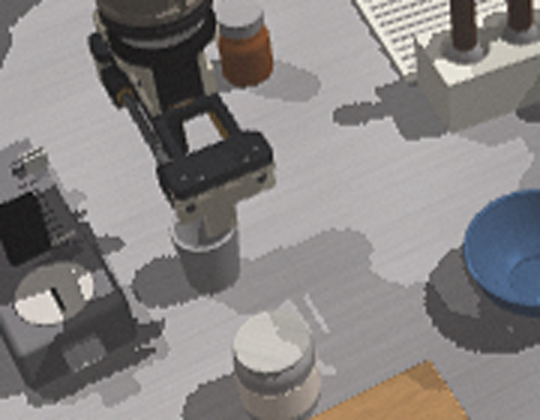

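The gripper straddles the cup, which is in place at crop (205,255); the tin is clear. Descend and grip.

```bash
python3 -m pendant '[[[0,0,-0.6],[0,0,0],0.9],[[0,0,-0.6],[0,0,0],0.9],[[0,0,-0.6],[0,0,0],0.9],[[0,0,-0.4],[0,0,0],0.9],[[0,0,-0.2],[0,0,0],0.9],[[0,0,0],[0,0,0],0.9],[[0,0,0],[0,0,0],0.6],[[0,0,0],[0,0,0],0.4],[[0,0,0],[0,0,0],0.3],[[0,0,0],[0,0,0],0.1]]'
python3 -m pendant '[[[0,0,0],[0,0,0],-0.3],[[0,0,0],[0,0,0],-0.6],[[0,0,0],[0,0,0],-1],[[0,0,0],[0,0,0],-1],[[0,0,0],[0,0,0],-1],[[0,0,0.3],[0,0,0],-1],[[0,0,0.6],[0,0,0],-1],[[0,0,0.8],[0,0,0],-1],[[0,0,0.8],[0,0,0],-1],[[0,0,0.8],[0,0,0],-1]]'
```

```text
time: 28.05
tool_pos: [652.5, -202.7, 42.3]
tcp_rot: [3.14, 0.001, 1.569]
contact_force: [0.2, -0.1, 0.4]
grip_width: 64.7
finger_force: 0.0
time: 28.88
tool_pos: [651.4, -202.3, 141.1]
tcp_rot: [-3.14, -0.001, 1.569]
contact_force: [0.5, -0.9, -1.2]
grip_width: 52.1
finger_force: 30.0
```

```bash
python3 -m pendant '[[[-0.75,0.6,0],[0,0,1],-1],[[-0.75,0.6,0],[0,0,1],-1],[[-0.75,0.6,0],[0,0,1],-1],[[-0.75,0.6,0],[0,0,1],-1],[[-0.75,0.6,0],[0,0,1],-1],[[-0.75,0.6,0],[0,0,1],-1],[[-0.75,0.6,0],[0,0,1],-1],[[-0.75,0.6,0],[0,0,1],-1],[[-0.1,0.9,0],[0,0,1],-1],[[0,0.9,0],[0,0,1],-1]]'
python3 -m pendant '[[[0,0.9,0],[0,0,1],-1],[[0,0.9,0],[0,0,1],-1],[[0,0.9,0],[0,0,1],-1],[[0,0.9,0],[0,0,0],-1],[[0,0.9,0],[0,0,0],-1],[[0,0,0],[0,0,0],-1],[[0,0,0],[0,0,0],-1],[[0,0,0],[0,0,0],-1],[[0,0,0],[0,0,0],-1],[[0,0,0],[0,0,0],-1]]'
```

```text
time: 29.72
tool_pos: [467.1, -3.8, 140.6]
tcp_rot: [-3.141, -0.001, 2.773]
contact_force: [1.5, 0.7, -1.8]
grip_width: 52.0
finger_force: 30.0
time: 30.55
tool_pos: [469.0, 129.6, 140.3]
tcp_rot: [-3.141, -0.0, 3.127]
contact_force: [-0.3, 0.9, -1.9]
grip_width: 52.1
finger_force: 30.0
```

```bash
python3 -m pendant '[[[0,0.25,-0.7],[0,0,0],-1],[[0,0,-0.7],[0,0,0],-1],[[0,0,-0.7],[0,0,0],-1],[[0,0,-0.4],[0,0,0],-1],[[0,0,-0.2],[0,0,0],-1],[[0,0,-0.2],[0,0,0],-1],[[0,0,-0.1],[0,0,0],-1],[[0,0,-0.05],[0,0,0],-1],[[0,0,0],[0,0,0],-1],[[0,0,0],[0,0,0],-1]]'
```

```text
time: 31.38
tool_pos: [469.4, 138.1, 49.3]
tcp_rot: [3.141, 0.001, 3.129]
contact_force: [-0.1, -0.4, -1.8]
grip_width: 51.7
finger_force: 30.0
```

```bash
python3 -m pendant '[[[0,0,-0.03],[0,0,0],-1],[[0,0,0],[0,0,0],-0.4],[[0,0,0],[0,0,0],0.3],[[0,0,0],[0,0,0],0.6],[[0,0,0],[0,0,0],0.6],[[0,0,0],[0,0,0],0.6],[[0,0,0],[0,0,0],0.6],[[0,0,0],[0,0,0],0.6],[[0,0,0.6],[0,0,0],0.6],[[0,0,0.8],[0,0,0],0.6]]'
python3 -m pendant '[[[0,0,1],[0,0,0],0.6],[[0,0,1],[0,0,0],0.4],[[0,0,1],[0,0,0],0.2],[[0,0,1],[0,0,0],0.2],[[0,0,1],[0,0,0],0.2],[[0,0,1],[0,0,0],0.2],[[0,0,1],[0,0,0],0.2],[[-0.5,0,0.8],[0,0,0],0.2],[[-0.5,0,0],[0,0,0],0.2],[[-0.5,0,0],[0,0,0],0.2]]'
python3 - <<'E'
from h import *
t=bot.capture("top");s=bot.capture("scene")
cv2.imwrite("pics/rawtop8.png",t)
W=np.zeros((400,770,3),np.uint8);W[:,:370]=cv2.resize(t[180:300,100:211],(370,400),interpolation=cv2.INTER_CUBIC);W[:,380:]=cv2.resize(s[120:270,210:356],(390,400),interpolation=cv2.INTER_CUBIC)
cv2.imwrite("pics/v8.png",W)
E
```

```text
time: 32.22
tool_pos: [467.6, 137.8, 88.7]
tcp_rot: [-3.141, -0.005, 3.129]
contact_force: [0.5, 0.2, -0.8]
grip_width: 73.5
finger_force: 0.0
time: 33.05
tool_pos: [424.0, 138.1, 325.3]
tcp_rot: [3.141, 0.003, 3.129]
contact_force: [-0.2, -0.3, -0.0]
grip_width: 55.0
finger_force: 0.0
```

View pics/v8.png

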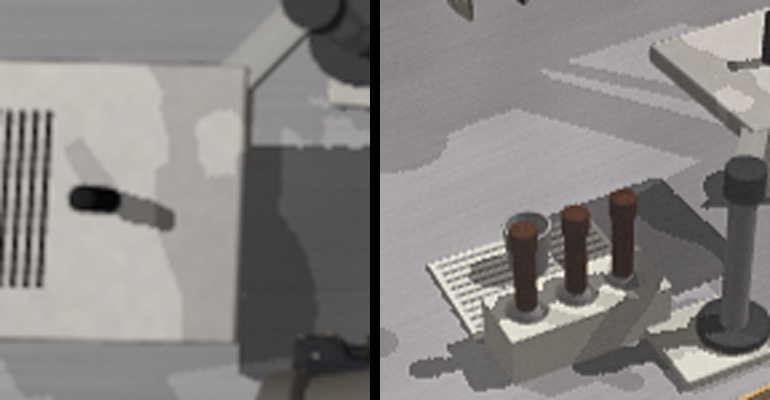

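The cup is upright on the tray, all muddlers are seated, and the lamp is clear. The handle is where I released it, ≈(538,398). Go back to the handle.

```bash
python3 -m pendant '[[[0.42,0.96,0],[0,0,-1],0.2],[[0.42,0.96,0],[0,0,-1],0.2],[[0.42,0.96,0],[0,0,-1],0.2],[[0.42,0.96,0],[0,0,-1],0.2],[[0.42,0.96,0],[0,0,-1],0.2],[[0.42,0.96,0],[0,0,-1],0.2],[[0.42,0.96,0],[0,0,0],0.2],[[0.42,0.96,0],[0,0,0],0.2],[[0.42,0.96,0],[0,0,0],0.2],[[0,0,0],[0,0,0],0.2]]'
python3 -m pendant '[[[0,0,0],[0,0,0],0.2],[[0,0,0],[0,0,0],0.2],[[0,0,-0.8],[0,0,0],0.2],[[0,0,-0.8],[0,0,0],0.2],[[0,0,-0.8],[0,0,0],0.2],[[0,0,0],[0,0,0],0.2],[[0,0,0],[0,0,0],-0.2],[[0,0,0],[0,0,0],-0.5],[[0,0,0],[0,0,0],-1],[[0,0,0],[0,0,0],-1]]'
python3 -m pendant '[[[0,0,0],[0,0,0],-1],[[0,0,0],[0,0,0],-1],[[0,0,0],[0,0,0],-1],[[0,0,0],[0,0,0],-1],[[0,0,0],[0,0,0],-1],[[0,0,0],[0,0,0],-1],[[0,0,0],[0,0,0],-1],[[0,0,0],[0,0,0],-1],[[0,0,0],[0,0,0],-1],[[0,0,0],[0,0,0],-1]]'
```

```text
time: 33.98
tool_pos: [538.7, 401.7, 320.1]
tcp_rot: [-3.14, -0.002, 2.412]
contact_force: [1.5, -0.5, -0.1]
grip_width: 55.4
finger_force: 0.0
time: 34.82
tool_pos: [538.0, 397.4, 253.9]
tcp_rot: [3.138, 0.001, 2.409]
contact_force: [-0.3, -0.3, -0.1]
grip_width: 32.8
finger_force: 0.0
time: 35.65
tool_pos: [537.6, 397.4, 252.5]
tcp_rot: [3.14, 0.0, 2.409]
contact_force: [0.0, 0.6, 5.3]
grip_width: 17.5
finger_force: 30.0
```

```bash
python3 -m pendant '[[[-0.32,-0.36,0],[0,0,0.63],-1],[[-0.29,-0.38,0],[0,0,0.63],-1],[[-0.26,-0.41,0],[0,0,0.63],-1],[[-0.23,-0.42,0],[0,0,0.63],-1],[[-0.2,-0.44,0],[0,0,0.63],-1],[[-0.16,-0.45,0],[0,0,0.63],-1],[[-0.13,-0.46,0],[0,0,0.63],-1],[[-0.09,-0.47,0],[0,0,0.63],-1],[[-0.06,-0.48,0],[0,0,0.63],-1],[[-0.02,-0.48,0],[0,0,0.63],-1]]'
python3 -m pendant '[[[0.02,-0.48,0],[0,0,0.63],-1],[[0.05,-0.48,0],[0,0,0.63],-1],[[0.09,-0.47,0],[0,0,0.63],-1],[[0.12,-0.47,0],[0,0,0.63],-1],[[0.16,-0.45,0],[0,0,0.63],-1],[[0.19,-0.44,0],[0,0,0.63],-1],[[0.22,-0.43,0],[0,0,0.63],-1],[[0.26,-0.41,0],[0,0,0.63],-1],[[0.2,-0.25,0],[0,0,0.4],-1],[[0,0,0],[0,0,0],-1]]'
```

```text
time: 36.48
tool_pos: [484.2, 266.4, 252.5]
tcp_rot: [3.141, 0.001, -3.115]
contact_force: [0.3, 0.5, 5.3]
grip_width: 17.5
finger_force: 30.0
time: 37.32
tool_pos: [523.5, 147.4, 252.5]
tcp_rot: [-3.14, -0.004, -2.465]
contact_force: [-8.0, -7.5, 10.2]
grip_width: 17.5
finger_force: 30.0
```

```bash
python3 -m pendant '[[[0.15,-0.18,0],[0,0,0.3],-1],[[0.15,-0.18,0],[0,0,0.3],-1],[[0,0,0],[0,0,0],-1],[[0,0,0],[0,0,0],-1],[[0,0,0],[0,0,0],-1],[[0,0,0],[0,0,0],-1],[[0,0,0],[0,0,0],-1],[[0,0,0],[0,0,0],-1],[[0,0,0],[0,0,0],-1],[[0,0,0],[0,0,0],-1]]'
```

```text
time: 38.15
tool_pos: [531.5, 137.6, 252.5]
tcp_rot: [-3.141, -0.005, -2.394]
contact_force: [-8.5, -9.9, 10.6]
grip_width: 17.5
finger_force: 30.0
```

```bash
python3 -m pendant '[[[0.04,-0.16,0],[0,0,0],-1],[[0.06,-0.12,0],[0,0,0],-1],[[0.06,-0.1,0],[0,0,0],-1],[[0,0,0],[0,0,0],-1],[[0,0,0],[0,0,0],-1],[[0,0,0],[0,0,0],-1],[[0,0,0],[0,0,0],-1],[[0,0,0],[0,0,0],-1],[[0,0,0],[0,0,0],-1],[[0,0,0],[0,0,0],-1]]'
```

```text
time: 38.98
tool_pos: [535.0, 133.2, 252.4]
tcp_rot: [3.132, 0.002, -2.391]
contact_force: [-11.1, 20.7, 9.9]
grip_width: 17.8
finger_force: 30.0
```

The tangential force shows it is against the stop, so the lamp is home. Release, rise and head to the timer.

```bash
python3 -m pendant '[[[-0.04,0.06,0],[0,0,0],-1],[[0,0,0],[0,0,0],-0.5],[[0,0,0],[0,0,0],-0.2],[[0,0,0],[0,0,0],-0.2],[[0,0,0],[0,0,0],-0.2],[[0,0,0],[0,0,0],-0.2],[[0,0,0.6],[0,0,0],-0.2],[[0,0,0.8],[0,0,0],-0.2],[[0,0,0.8],[0,0,0],-0.2],[[0,0,0.6],[0,0,0],-0.2]]'
python3 -m pendant '[[[0.1,-0.95,0],[0,0,-1],-0.2],[[0.1,-0.95,0],[0,0,-1],-0.2],[[0.1,-0.95,0],[0,0,-1],-0.2],[[0.1,-0.95,0],[0,0,-1],-0.2],[[0.1,-0.95,0],[0,0,-1],-0.2],[[0.1,-0.95,0],[0,0,-1],-0.2],[[0.1,-0.95,0],[0,0,-1],-0.2],[[0.1,-0.95,0],[0,0,-1],-0.2],[[0.1,-0.95,0],[0,0,-1],-0.2],[[0.1,-0.95,0],[0,0,-1],-0.2]]'
python3 -m pendant '[[[0,0,0],[0,0,-1],-0.2],[[0,0,0],[0,0,-1],-0.2],[[0,0,0],[0,0,-1],-0.2],[[0,0,0],[0,0,-1],-0.2],[[0,0,0],[0,0,-1],-0.2],[[0,0,0],[0,0,-1],-0.2],[[0,0,0],[0,0,-1],-0.2],[[0,0,0],[0,0,-1],-0.2],[[0,0,0],[0,0,-0.9],-0.2],[[0,0,0],[0,0,0],-0.2]]'
python3 - <<'E'
from h import *
t=bot.capture("top"); w=bot.capture("wrist"); p=cam("wrist")
cv2.imwrite("pics/t9.png",t);cv2.imwrite("pics/w9.png",w)
for X in([585,-300,36],[490,-295,46],[587,-325,96],[588,-324,96]):print(px(p,X),px(cam("top"),X))
W=np.zeros((420,780,3),np.uint8); W[:,:390]=cv2.resize(t[160:300,170:300],(390,420),interpolation=cv2.INTER_CUBIC); W[:,390:]=cv2.resize(t[170:310,340:470],(390,420),interpolation=cv2.INTER_CUBIC)
cv2.imwrite("pics/v9.png",W)
E
```

```text
time: 39.82
tool_pos: [536.8, 129.6, 337.6]
tcp_rot: [-3.141, 0.001, -2.394]
contact_force: [0.3, -0.3, -0.1]
grip_width: 37.0
finger_force: 0.0
time: 40.65
tool_pos: [566.3, -156.9, 335.6]
tcp_rot: [-3.141, -0.0, 2.683]
contact_force: [0.2, 0.5, -0.4]
grip_width: 36.9
finger_force: 0.0
time: 41.48
tool_pos: [566.4, -155.5, 335.5]
tcp_rot: [-3.141, -0.0, 1.617]
contact_force: [-0.4, -1.1, -0.5]
grip_width: 36.4
finger_force: 0.0
[283.40974943 284.35882541] [416.27612705 225.24783228]
[208.63161333 280.61623074] [416.52107844 261.04929949]
[284.96848504 327.51238426] [433.22948153 223.14131072]
[285.88436651 326.79181271] [432.82458335 222.74825632]
```

View pics/v9.png

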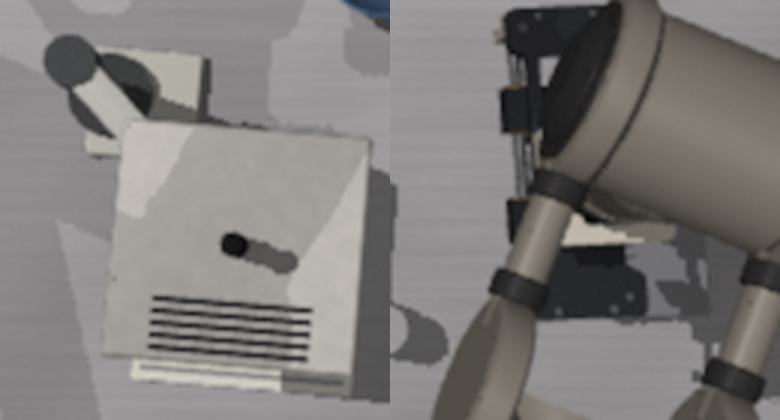

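The lamp panel sits squarely home over the station. Now I refine the pointer-to-clip distance numerically from the stored top images.

```bash
python3 - <<'E'
from h import *
p=cam("top")
g=[cv2.cvtColor(cv2.imread(f"pics/{n}.png"),cv2.COLOR_BGR2GRAY) for n in("top0","t2","rawtop8")]
for i in g:
    print("pointer"); print(i[222:230,410:424]); 
print("clip");print(g[0][257:268,410:424]); print(g[1][257:268,410:424])
m=(g[0][215:235,415:445]<40).astype(np.uint8); M=cv2.moments(m,True); print("tab",M["m00"],415+M["m10"]/M["m00"],215+M["m01"]/M["m00"]); print(g[0][217:230,419:444])
for v,z in((225.5,36),(261.5,46)): print(v,onz(p,416.5,v,z))
E
```

```text
pointer
[[105 106 107 107 107 107 100  92  91  92  87  83  85  70]
 [103  99 100 100  99  99  96  92  91  92  79  45  10   7]
 [102 101 101 109 116 119 116 117 122 121  96  50  12  13]
 [105 107 112 129 135 129 126 126 132 131 103  54   8   8]
 [104 108 110 115 106  96 103 112 112 110  92  49   9   8]
 [104 108 107  98  88  89  97 106 106 106  98  77  50  36]
 [102 107 108 107 107 102  93  88  91 101 106 101  90  84]
 [ 98 107 107 106 108 102  93  88  92 101 107 106 106 107]]
pointer
[[114 115 116 115 115 115 109  99  99  98  93  89  93  76]
 [111 108 107 107 108 107 104  99  99 100  86  50  14  13]
 [110 108 110 118 126 127 125 125 131 131 103  54  11  15]
 [114 116 122 139 146 139 136 136 143 140 111  59  11  11]
 [113 116 120 123 115 104 111 121 121 118  99  53  13  10]
 [110 116 116 107  95  95 105 116 114 115 107  82  53  38]
 [110 116 114 115 115 111 101  96 100 109 114 109  97  90]
 [106 115 116 115 116 110 101  95  99 109 115 115 116 115]]
pointer
[[112 112 112 113 112 113 106  96  96  97  91  88  91  73]
 [109 105 106 105 105 106 102  98  97  97  84  49  14  10]
 [109 106 10
[... 2460 characters left out ...]
  8  11  16  20  21  21  21  19  21  20  19
   21  20  19  37  79  93  77]
 [131 103  54   8   8  11  10  10   9  13  19  16  18  19  18  18  20  17
   18  20  28  35  67  81  76]
 [110  92  49   9   8  10  11  10   8   7  12  13  16  17  21  26  31  35
   40  46  50  53  58  64  73]
 [106  98  77  50  36  35  34  38  45  44  44  45  45  47  49  51  53  57
   60  64  63  62  62  62  70]
 [101 106 101  90  84  72  57  59  63  64  62  63  63  62  63  64  63  62
   62  63  61  63  62  64  73]
 [101 107 106 106 107  98  87  88  78  62  64  62  62  63  63  62  62  63
   62  62  63  62  63  65  73]]
225.5 [ 584.32556893 -300.58087987   36.        ]
261.5 [ 488.8203388  -294.91200744   46.        ]
```

```bash
python3 -m pendant '[[[0.11,-0.96,0],[0,0,0],-0.2],[[0.11,-0.96,0],[0,0,0],-0.2],[[0.11,-0.96,0],[0,0,0],-0.2],[[0.11,-0.96,0],[0,0,0],-0.2],[[0.11,-0.96,0],[0,0,0],-0.2],[[0.11,-0.95,0],[0,0,0],-0.2],[[0,0,-0.8],[0,0,0],-0.2],[[0,0,-1],[0,0,0],-0.2],[[0,0,-1],[0,0,0],-0.2],[[0,0,-1],[0,0,0],-0.2]]'
python3 -m pendant '[[[0,0,-1],[0,0,0],-0.2],[[0,0,-0.8],[0,0,0],-0.2],[[0,0,-0.5],[0,0,0],-0.2],[[0,0,0],[0,0,0],-0.2],[[0,0,0],[0,0,0],-0.2],[[0,0,0],[0,0,0],-0.2],[[0,0,0],[0,0,0],-0.2],[[0,0,0],[0,0,0],-0.2],[[0,0,0],[0,0,0],-0.2],[[0,0,0],[0,0,0],-0.2]]'
python3 - <<'E'
from h import *
s=bot.capture("scene"); cv2.imwrite("pics/s10.png",s); print(bot.get_obs()["tool_pos"])
E
```

```text
time: 42.42
tool_pos: [586.0, -328.0, 220.4]
tcp_rot: [3.141, 0.0, 1.624]
contact_force: [0.4, -0.3, -0.7]
grip_width: 36.6
finger_force: 0.0
time: 43.25
tool_pos: [586.5, -327.7, 153.6]
tcp_rot: [3.141, 0.001, 1.622]
contact_force: [1.2, 0.8, 0.3]
grip_width: 36.6
finger_force: 0.0
[ 586.43170348 -327.63414596  153.3768806 ]
```

```bash
python3 -m pendant '[[[0,0,-0.5],[0,0,0],-0.2],[[0,0,-0.3],[0,0,0],-0.2],[[0,0,-0.3],[0,0,0],-0.2],[[0,0,-0.3],[0,0,0],-0.2],[[0,0,0],[0,0,0],-0.2],[[0,0,0],[0,0,0],-0.2],[[0,0,0],[0,0,0],-0.2],[[0,0,0],[0,0,0],-0.2],[[0,0,0],[0,0,0],-0.2],[[0,0,0],[0,0,0],-0.2]]'
python3 -m pendant '[[[0,0,-0.4],[0,0,0],-0.2],[[0,0,-0.4],[0,0,0],-0.2],[[0,0,-0.3],[0,0,0],-0.2],[[0,0,0],[0,0,0],-0.2],[[0,0,0],[0,0,0],-0.2],[[0,0,0],[0,0,0],-0.6],[[0,0,0],[0,0,0],-1],[[0,0,0],[0,0,0],-1],[[0,0,0],[0,0,0],-1],[[0,0,0],[0,0,0],-1]]'
python3 -m pendant '[[[0,0,0],[0,0,0],-1],[[0,0,0],[0,0,0],-1],[[0,0,0],[0,0,0],-1],[[0,0,0],[0,0,0],-1],[[0,0,0],[0,0,0],-1],[[0,0,0],[0,0,0],-1],[[0,0,0],[0,0,0],-1],[[0,0,0],[0,0,0],-1],[[0,0,0],[0,0,0],-1],[[0,0,0],[0,0,0],-1]]'
```

```text
time: 44.13
tool_pos: [586.5, -327.7, 111.4]
tcp_rot: [3.141, 0.001, 1.622]
contact_force: [0.2, -0.4, 0.3]
grip_width: 36.8
finger_force: 0.0
time: 44.97
tool_pos: [586.9, -327.7, 78.4]
tcp_rot: [3.14, 0.001, 1.622]
contact_force: [2.3, -0.6, 0.4]
grip_width: 13.8
finger_force: 30.0
time: 45.8
tool_pos: [586.6, -327.7, 78.3]
tcp_rot: [3.141, 0.001, 1.622]
contact_force: [4.0, 0.8, 4.8]
grip_width: 13.8
finger_force: 30.0
```

```bash
python3 -m pendant '[[[-0.4,-0.02,0],[0,0,0],-1],[[-0.5,-0.03,0],[0,0,0],-1],[[-0.5,-0.03,0],[0,0,0],-1],[[-0.5,-0.03,0],[0,0,0],-1],[[-0.5,-0.03,0],[0,0,0],-1],[[-0.5,-0.03,0],[0,0,0],-1],[[-0.3,-0.01,0],[0,0,0],-1],[[0,0,0],[0,0,0],-1],[[0,0,0],[0,0,0],-1],[[0,0,0],[0,0,0],-1]]'
python3 - <<'E'
from h import *
p=cam("top");t=bot.capture("top");s=bot.capture("scene");cv2.imwrite("pics/t11.png",t);cv2.imwrite("pics/s11.png",s)
print(np.round(bot.get_obs()["tool_pos"],1)); g=cv2.cvtColor(t,6); print(g[255:270,408:426])
q=cam("scene"); print(px(q,[490,-295,46]),px(q,[490,-302,36]))
g=cv2.cvtColor(s,6);print(g[262:284,108:136])
E
```

```text
time: 46.63
tool_pos: [491.2, -332.8, 78.3]
tcp_rot: [3.139, 0.0, 1.621]
contact_force: [8.0, 2.6, 5.4]
grip_width: 13.9
finger_force: 30.0
[ 491.4 -332.8   78.3]
[[113  83  67  76  90  96  95  91  83  78  76  77  76  81  90 101 115 123]
 [116  89  67  69  84  96  96  92  83  82  86  87  86  90  95 100 114 123]
 [118  93  66  67  82  96  96  95  96  96  95  94  94  96  94  99 113 123]
 [117  92  66  68  83  95  95  95  95  89  78  78  82  91  95  92  90  92]
 [121  98  70  77  91 105 105 104 108 105  98  95  91  91  95  83  51  22]
 [123 102  75  88 108 125 127 128 124 117 117 114  96  92 111 100  52  11]
 [124 102  66  70  87 104 107 107 103  95  95  92  78  86 114 102  52  11]
 [125 105  70  70  85 100 107 108 111 114 115 115  93  63  82  74  37  11]
 [126 108  79  77  90 106 113 113 113 110 107 108  86  42  66  82  66  43]
 [124 108  74  64  72  86  77  64  63  70  77  77  77  66  74  95  91  79]
 [123 109  78  67  81  96  89  77  77  86  96  95  96  88  86  94  95  95]
 [122 111  82  68  80  95  96  95  95  91  87  83  79  82  91  95  95  96]
 [121 109  82  67  78  92  96  96  95
[... 2119 characters left out ...]
 27  28  30  27  25  63  66  63  56  52  73 102 108 109 107 106 105 104
  116 148 147 145 147 144 148 150 147 150]
 [ 26  27  30  34  74 114 108 111  72  70 106 108 100  97 103 108 106 103
  119 144 150 150 147 150 146 146 144 144]
 [ 29  31  74  85 147 134 104 108 111 111  98 108  76  66  84 105 103 104
  102 123 139 150 146 143 145 146 146 145]
 [ 72  86 148 147 144 146 108 103  96 103  59 111  66 108 107 105 107 106
  108 103  99 146 145 146 146 145 147 146]
 [149 146 145 142 143 145 130 105  70  69  84 108 108  99  98 105 106 105
  106 107 116 140 147 146 147 146 148 150]
 [147 140 143 141 141 141 146 108 105 106 102  99  99  67  66 106 107 106
  108 104 108 109 147 146 147 149 149 146]]
```

Pointer at row ~260.7 against the clip line at ~261.3, so it is about 1.5 mm short. Nudge and hold.

```bash
H='x'; python3 -m pendant '[[[-0.05,0,0],[0,0,0],-1],[[0,0,0],[0,0,0],-1],[[0,0,0],[0,0,0],-1],[[0,0,0],[0,0,0],-1],[[0,0,0],[0,0,0],-1],[[0,0,0],[0,0,0],-1],[[0,0,0],[0,0,0],-1],[[0,0,0],[0,0,0],-1],[[0,0,0],[0,0,0],-1],[[0,0,0],[0,0,0],-1]]'
python3 -m pendant '[[[0,0,0],[0,0,0],-1],[[0,0,0],[0,0,0],-1],[[0,0,0],[0,0,0],-1],[[0,0,0],[0,0,0],-1],[[0,0,0],[0,0,0],-1],[[0,0,0],[0,0,0],-1],[[0,0,0],[0,0,0],-1],[[0,0,0],[0,0,0],-1],[[0,0,0],[0,0,0],-1],[[0,0,0],[0,0,0],-1]]'
python3 -m pendant '[[[0,0,0],[0,0,0],-1],[[0,0,0],[0,0,0],-1],[[0,0,0],[0,0,0],-1],[[0,0,0],[0,0,0],-1],[[0,0,0],[0,0,0],-1],[[0,0,0],[0,0,0],-1],[[0,0,0],[0,0,0],-1],[[0,0,0],[0,0,0],-1],[[0,0,0],[0,0,0],-1],[[0,0,0],[0,0,0],-1]]'
```

```text
time: 47.57
tool_pos: [490.0, -332.9, 78.3]
tcp_rot: [3.139, 0.001, 1.622]
contact_force: [8.3, 1.5, 4.7]
grip_width: 13.9
finger_force: 30.0
time: 48.4
tool_pos: [490.0, -332.9, 78.3]
tcp_rot: [3.139, 0.001, 1.622]
contact_force: [7.8, 1.3, 4.2]
grip_width: 13.6
finger_force: 30.0
time: 49.23
tool_pos: [490.0, -332.9, 78.3]
tcp_rot: [3.139, 0.001, 1.622]
contact_force: [7.5, 1.5, 4.4]
grip_width: 14.2
finger_force: 30.0
```

```bash
python3 -m pendant '[[[0.4,0.02,0],[0,0,0],-1],[[0.5,0.03,0],[0,0,0],-1],[[0.5,0.03,0],[0,0,0],-1],[[0.5,0.03,0],[0,0,0],-1],[[0.5,0.03,0],[0,0,0],-1],[[0.5,0.03,0],[0,0,0],-1],[[0.3,0.01,0],[0,0,0],-1],[[0,0,0],[0,0,0],-1],[[0,0,0],[0,0,0],-0.6],[[0,0,0],[0,0,0],-0.2]]'
python3 -m pendant '[[[0,0,0],[0,0,0],-0.2],[[0,0,0],[0,0,0],-0.2],[[0,0,0],[0,0,0],-0.2],[[0,0,0],[0,0,0],-0.2],[[0,0,0.5],[0,0,0],-0.2],[[0,0,0.8],[0,0,0],-0.2],[[0,0,1],[0,0,0],-0.2],[[0,0,1],[0,0,0],-0.2],[[0,0,1],[0,0,0],-0.2],[[0,0,1],[0,0,0],-0.2]]'
python3 -m pendant '[[[-1,0.3,0],[0,0,0],-0.2],[[-1,0.3,0],[0,0,0],-0.2],[[-1,0.3,0],[0,0,0],-0.2],[[-1,0.3,0],[0,0,0],-0.2],[[-0.6,0.3,0],[0,0,0],-0.2],[[0,0,0],[0,0,0],-0.2],[[0,0,0],[0,0,0],-0.2],[[0,0,0],[0,0,0],-0.2],[[0,0,0],[0,0,0],-0.2],[[0,0,0],[0,0,0],-0.2]]'
python3 - <<'E'
from h import *
t=bot.capture("top");s=bot.capture("scene");cv2.imwrite("pics/t12.png",t)
print(cv2.cvtColor(t,6)[221:230,410:424])
a=cv2.imread("pics/t9.png");print("lamp diff",np.abs(a[160:310,180:300].astype(int)-t[160:310,180:300]).mean())
b=cv2.imread("pics/s11.png")
# muddlers/cup region in scene vs. earlier (s11, s4)
print("scene diff",np.abs(b[180:290,220:330].astype(int)-s[180:290,220:330]).mean())
E
```

```text
time: 50.07
tool_pos: [584.1, -327.4, 77.2]
tcp_rot: [-3.14, -0.001, 1.622]
contact_force: [-0.3, 0.1, -0.4]
grip_width: 21.3
finger_force: 0.0
time: 50.9
tool_pos: [584.4, -327.4, 238.2]
tcp_rot: [-3.141, -0.0, 1.621]
contact_force: [0.6, -0.3, -0.7]
grip_width: 36.6
finger_force: 0.0
time: 51.73
tool_pos: [447.5, -282.9, 236.5]
tcp_rot: [-3.142, -0.0, 1.622]
contact_force: [-0.2, -0.7, -0.7]
grip_width: 37.0
finger_force: 0.0
[[107 110 110 110 109 106  99  94  94  94  94 109 121 111]
 [109 108 109 109 109 109 103  94  94  94  89  85  87  72]
 [106 102 102 102 102 102  99  95  94  94  82  48  14  11]
 [104 103 104 111 119 122 119 119 125 124  99  51  13  10]
 [108 109 115 132 139 132 130 130 135 134 106  56  12  13]
 [107 110 115 118 108  98 105 115 114 113  94  50   9  11]
 [105 111 110 101  91  90  99 109 109 109 101  79  52  35]
 [104 110 110 110 110 105  94  90  95 103 109 103  92  85]
 [100 110 110 110 110 104  95  90  94 103 109 108 108 108]]
lamp diff 10.495925925925926
scene diff 6.311955922865014
```

The slide is back home exactly as before. Quick numeric check of the lamp handle, the cup and the knobs before handing in.

```bash
python3 - <<'E'
from h import *
for n in("t9","t12"):
    g=cv2.cvtColor(cv2.imread(f"pics/{n}.png"),6); m=(g[230:255,235:262]<45).astype(np.uint8); M=cv2.moments(m,True); print(n,M["m00"],235+M["m10"]/M["m00"],230+M["m01"]/M["m00"])
S=[cv2.imread("pics/s11.png"),bot.capture("scene")]
for s in S:
    h=cv2.cvtColor(s,cv2.COLOR_BGR2HSV)[170:250,240:340]; m=((h[...,0]<15)&(h[...,1]>90)).astype(np.uint8)
    n,_,st,c=cv2.connectedComponentsWithStats(m); print([(x[4],np.round(y+[240,170],1).tolist()) for x,y in zip(st[1:],c[1:]) if x[4]>20])
E
```

```text
t9 49.0 247.87755102040816 241.3265306122449
t12 45.0 247.6 241.17777777777778
[]
[]
```

```bash
python3 -c "
from plant import bot
print(bot.close_job())"
```

```text
the job is handed in; nothing more can be done
None
```

The job is handed in, but no verdict came back: all three muddlers were seated in wells and the one cup stood upright on the tray when last seen, before the lamp panel covered them; the lamp is against its home stop, and the slide was held level with the clip for over two seconds and is back home.

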